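# Sweep the offcuts off the crate table with the mug's crumb pusher

## Task

Clear the three pale wood offcuts off the table into the waste bin that hangs on its far edge, using the crumb pusher and never touching the offcuts with the gripper or arm. The pusher stands head up in the mug: take it out by its head, lay it flat on the table and let go, then take it again by its handle, sweep all three offcuts over the edge into the bin with its head and finally leave the pusher lying flat on the table. Do not move the spinning top, the dish with the marble, the can or the box of cards, and leave the mug standing.

Things in the scene. Friction and masses are not known exactly. Their poses are not given: they have to be found in the camera images.
- pusher: Crumb pusher, 172 mm long, 120 g; origin at the centre of its butt end, z axis along the handle to the head (z is up when it stands in the mug, butt on the mug's floor). Butt 30 x 30 mm (z 0 to 22 mm), square handle 20 x 20 mm (to 140), head (140 to 172). Same if turned half round its z. Lying flat (its x vertical), its axis is 15 mm above the table.
- pusher_grip (a point): Point on the axis of the pusher's handle, 80 mm from the butt end: where to hold it for sweeping (within 40 mm along the handle is fine).
- pusher_head (a point): Centre of the pusher's aluminium head, 156 mm from the butt end. The head is 58 mm wide along the pusher's y, 30 mm thick along its x: a plate (z 140 to 148 mm) with two 5 mm side cheeks reaching on to 172 mm: a scoop 48 mm wide, 24 mm deep, open to +z. Out of the mug it is taken across its 58 mm width.
- mug: Aluminium mug, loose, outer radius 42 mm, 90 mm high, wall 4 mm, handle at its own +y; origin at the centre of its underside, inner floor 5 mm above it. It stands on the left or the right of the table.
- bin: Grey open waste bin, fixed, hung on the table's far edge: 130 (x) x 180 (y) x 130 (z) mm, wall 4 mm. Origin at the centre of its underside; the mouth is 130 mm above it and 20 mm below the table top. The table's straight far edge runs along y at 70 mm before the bin's origin (bin's x = -70 mm); the bin's side wall begins 5 mm beyond it.
- block: Offcut: plain pale wooden block 30 x 22 x 20 mm high, about 14 g; origin at the centre of its underside.
- stub: Offcut: pale round dowel stub standing on end, diameter 27 mm, 22 mm high, about 14 g; origin at the centre of its underside.
- ell: Offcut: pale L-shaped piece, 32 (x) x 26 (y) x 18 mm high, about 12 g; origin under its middle (it spans x -16 to 16 and y -12 to 14 mm).
- top: Bystander: wooden spinning top, 42 mm across, 46 mm high, standing on its crown, tip up; origin at the centre of its underside.
- dish: Bystander: small white dish 76 mm across, 22 mm high, with a glass marble in it; origin at the centre of its underside.
- can: Bystander: can 66 mm across, 100 mm high, on the side where the mug is not; origin at the centre of its underside.
- cards: Bystander: box of cards 90 x 62 x 18 mm high; origin at the centre of its underside.

How it is judged:
By the outcome, as a careful person would: the job done as asked, in the order asked, and still so for the second after the job is handed in, with the robot touching nothing.
It also fails if it takes over 69 s, if anything falls off the work surface, if the arm or the gripper's body presses on something with over 40 N, if the wrist force passes 120 N, or if a joint passes its speed limit or range.

## Robot

A 7-joint arm with a two-finger parallel gripper is mounted at the origin on the work surface. World frame = base frame: x ahead of the robot, y to its left, z up, the work surface at z = 0. Lengths are in m, angles in rad, forces in N, time in s.
With the tool pointing down it reaches from about 0.425 to 0.925 m from the base axis. Payload 6.8 kg.
Tool frame: the origin (TCP) lies between the finger pads, 19 mm behind the fingertips; this is the grasp point; z points along the fingers, y is the line along which they close (so a half turn about z gives the same grasp; the last joint's range is limited). The gripper opens to 85 mm and grips with 20 to 120 N. Pads are 22 mm wide; open, the fingers measure 114 mm over their backs; the gripper's body (76 mm by 85 mm) begins 54 mm behind the grasp point. The pads swing forward as they close: fully open they stand 13 mm farther back than shut.
Start: joints at [-1.436, 0.477, 0.022, 1.555, -0.011, 1.109, -0.083], TCP at [0.162, 0.655, 0.25] pointing down, gripper open.
Joint ranges: [-2.96, 2.96], [-0.34, 2.1], [-1.41, 1.46], [0.24, 2.44], [-1.37, 4.51], [0.17, 1.92], [-2.96, 2.96]. Speed limits (rad/s): [2.39, 2.39, 3.14, 3.14, 3.14, 3.14, 3.14].

## Interface

Orientations are given as a unit quaternion [w, x, y, z].
In Python, from station import * gives the robot as it stands.
- The arm moves only by the tool carry_out, never from a script. Its argument "rows" is text: rows parted by semicolons, each of 4 numbers parted by spaces: the shift along the world's x, y, z in mm, then the turn about the world's z in degrees. In form: dx dy dz yaw; .... A call has 1 to 10 rows; each row shifts and turns the commanded pose from where the row before left it; what a row does not reach is not made up. A row lasts 1/8 s, in which the tool goes at most 62.5 mm and 10.7 degrees, less where a joint would pass 70% of its speed; a pose out of reach is approached as far as the arm can. A call is refused whole if a number of a shift passes 62.5 or a number of a turn 10.7, either way. A call with a gripper value outside its range is refused whole. "claw" is the finger opening in mm, from 0 to 85.4, set as the call begins (left out, the last holds). The fingers move at their own pace and stop on an object; "force" is the grip in N (left out, the last holds). Time passes only in rows, so rows that do not move let the fingers close. It gives the time, the measured TCP pose, the force, the opening and the grip force at its end, in the units of the state.
- get_obs(): the state, without advancing time (a new reading comes with each control period).
- read_camera(name): name is "scene" or "side" or "wrist"; returns a dict with "img" (480x640x3 uint8, blue, green, red), "fov_y" (degrees; the focal length in pixels is half the picture's height over the tangent of half this angle, whatever the lens; pixels are square), "cx", "cy" (the principal point, pixels), "world_to_cam" (4x4, takes a point from world to camera coordinates). Camera axes: x right, y up, looking along -z (the intrinsics and any distortion apply to the point x, -y, -z); pixel columns grow to the right and rows downward; lengths in m; the calibration is good to about 2 mm. A picture is of the moment at which its call begins. There is no depth.
- hand_in(): hands the job in; it is judged then, once.
Trained networks look in the newest picture that a camera, given by its name, has taken for a name from the list of things; names that differ only in an ending like _2 or _b are one class to them, and where a whole thing is asked for, a point or a joint stands for the part that bears it (a point fixed in the world has none). Each returns a list of dicts, best first, with "confidence" (0 to 1); they miss things now and then, are a little off and sometimes report something else, mostly with a low value. They report only what shows in the picture. A call takes as long as a camera call.
- recognise(camera, thing): "centre" ([column, row] in pixels, amid what is visible of it).
- outline_of(camera, thing): "pixels" (480x640 bool, what is visible of it) and "centre" ([column, row] in pixels, amid what is visible of it).
- place_of(camera, thing): "centre" ([column, row] in pixels: a listed point, or the origin of a listed thing).
The state is a dict: "t": time; "q": joint angles; "joint_vel": joint speeds; "joint_torque": joint torques, N m; "eef_pos": TCP position; "tool_rot": TCP orientation; "contact_force": force on the tool from outside, world axes, zero at the start; "torque": the same for the moment, N m; "gripper_width": opening from 0.0 (shut) to 1.0 (fully open); "grasp_force": force on a finger pad.
Only numpy, scipy, OpenCV 4.12 (cv2) and the standard library are available. Lean on these libraries where they do the work, as an engineer would, in place of code of your own. Each camera call takes 0.05 s, during which the arm holds its last target. There are 200 camera calls.

## Working session

There is one attempt and no reset: what is moved stays moved. The work goes in short steps, Python scripts to look and compute and a tool call to move; the robot and the scene stay as the last step left them, time stands still between calls to the robot, and variables do not carry over. Pictures are saved under pics/ and viewed, at most 10 in all, crops included, and the job is handed in when it is done.

Besides the shell and the picture viewer there is one more tool, called as name(argument=value, ...) on one line, values as JSON. carry_out: Moves the arm, as the interface text tells. Its arguments: {"type":"object","properties":{"rows":{"type":"string"},"claw":{"type":"number"},"force":{"type":"number"}},"required":["rows"]}

```bash
ls; mkdir -p pics
cat > h.py <<'E'
from station import *
import numpy as np, cv2
def proj_ray(c,px):
    f=240/np.tan(np.radians(c["fov_y"])/2); M=np.array(c["world_to_cam"]); R=M[:3,:3]; o=-R.T@M[:3,3]
    d=R.T@np.array([(px[0]-c["cx"])/f,-(px[1]-c["cy"])/f,-1]); return o,d/np.linalg.norm(d)
def at_z(c,px,z):
    o,d=proj_ray(c,px); return o+d*(z-o[2])/d[2]
def proj(c,p):
    f=240/np.tan(np.radians(c["fov_y"])/2); M=np.array(c["world_to_cam"]); q=M[:3,:3]@np.array(p)+M[:3,3]
    return np.array([c["cx"]+f*q[0]/-q[2], c["cy"]-f*q[1]/-q[2]])
def tri(c1,p1,c2,p2):
    o1,d1=proj_ray(c1,p1);o2,d2=proj_ray(c2,p2)
    A=np.stack([d1,-d2],1); s=np.linalg.lstsq(A,o2-o1,rcond=None)[0]
    a=o1+s[0]*d1;b=o2+s[1]*d2; return (a+b)/2,np.linalg.norm(a-b)
E
python3 - <<'E'
from h import *
np.set_printoptions(precision=3,suppress=True)
C={}
for n in ["scene","side","wrist"]:
    C[n]=read_camera(n); cv2.imwrite(f"pics/{n}0.png",C[n]["img"])
    print(n,C[n]["fov_y"],C[n]["cx"],C[n]["cy"],[k for k in C[n]],proj_ray(C[n],(320,240)))
for t in ["pusher","pusher_grip","pusher_head","mug","bin","block","stub","ell","top","dish","can","cards"]:
    P={}
    for n in ["scene","side"]:
        r=place_of(n,t)
        for k in r[:2]: print(t,n,np.array(k["centre"]),round(k["confidence"],2),"z0:",at_z(C[n],k["centre"],0)[:2])
        if r:P[n]=r[0]["centre"]
    if len(P)==2: print("   tri",*tri(C["scene"],P["scene"],C["side"],P["side"]))
o=get_obs();print(o)
E
```

```text
pics
scene 48.73207409849949 321.2979329925828 235.70366174364366 ['img', 'fov_y', 'cx', 'cy', 'world_to_cam'] (array([1.458, 0.058, 1.17 ]), array([-0.594,  0.001, -0.805]))
side 48.101788313750305 323.39386533839127 242.65872968800662 ['img', 'fov_y', 'cx', 'cy', 'world_to_cam'] (array([ 0.187, -0.602,  0.957]), array([ 0.34 ,  0.558, -0.757]))
wrist 71.03423881106119 318.6643581694801 238.3756518209214 ['img', 'fov_y', 'cx', 'cy', 'world_to_cam'] (array([0.088, 0.675, 0.372]), array([ 0.302, -0.072, -0.951]))
pusher scene [178.6 207.3] 0.93 z0: [ 0.465 -0.347]
pusher scene [170.8 189.7] 0.7 z0: [ 0.396 -0.38 ]
pusher side [380.8 434.1] 0.96 z0: [ 0.474 -0.347]
pusher side [386.3 276.6] 0.53 z0: [ 0.688 -0.064]
   tri [ 0.471 -0.347  0.005] 0.0043366968624838935
pusher_grip scene [169.9 191.2] 0.55 z0: [ 0.402 -0.382]
pusher_grip scene [220.4 256.6] 0.24 z0: [ 0.642 -0.21 ]
pusher_head scene [164.1 168.2] 0.83 z0: [ 0.307 -0.414]
pusher_head scene [376.  249.5] 0.36 z0: [0.631 0.21 ]
pusher_head side [389.9 395. ] 0.94 z0: [ 0.531 -0.295]
   tri [ 0.471 -0.348  0.166] 0.00193821194
[... 1253 characters left out ...]
.6   -0.065]
   tri [ 0.496  0.346 -0.005] 0.0012179491528889444
cards scene [473.6 240. ] 0.93 z0: [0.607 0.478]
cards side [250.5 152.6] 0.8 z0: [0.615 0.47 ]
   tri [0.613 0.473 0.002] 0.009377488600968903
{'t': 1.35, 'q': array([-1.436,  0.477,  0.022,  1.555, -0.011,  1.109, -0.083]), 'joint_vel': array([ 0.001, -0.   , -0.001, -0.001, -0.001, -0.002,  0.002]), 'joint_torque': array([ -0.001, -59.632,   1.606, -28.153,   0.013,   0.002,  -0.   ]), 'eef_pos': array([0.162, 0.655, 0.25 ]), 'tool_rot': array([-0.   ,  0.121,  0.993,  0.   ]), 'contact_force': array([ 0.093, -0.084, -0.236]), 'torque': array([-0.003,  0.055,  0.065]), 'grasp_force': 0.0, 'gripper_width': 0.9957510187214713}
```

View pictures.

View pics/scene0.png

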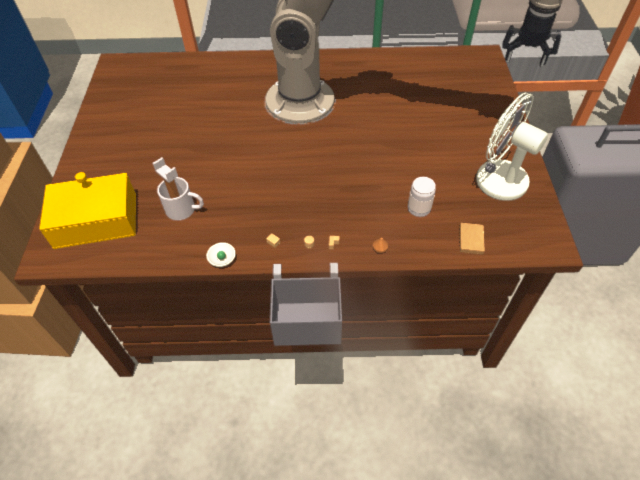

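View pics/side0.png

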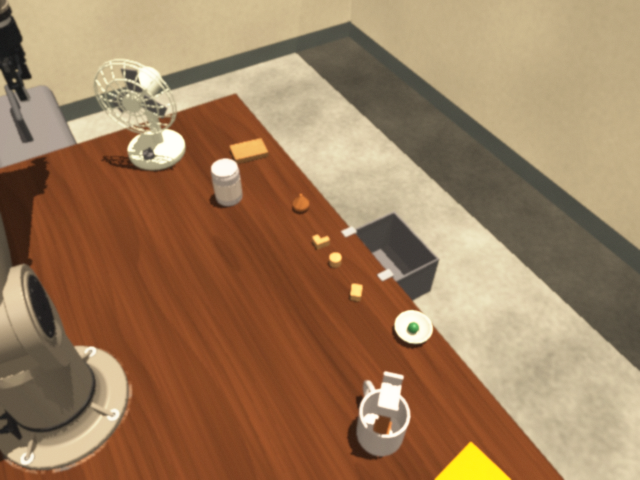

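Run:
```python
from h import *
a=cv2.imread("pics/scene0.png")[150:230,140:220]; b=cv2.imread("pics/side0.png")[360:460,340:420]
r=lambda i:cv2.resize(i,(400,int(400*i.shape[0]/i.shape[1])),interpolation=cv2.INTER_CUBIC)
a=r(a);b=r(b);a=cv2.copyMakeBorder(a,0,b.shape[0]-a.shape[0],0,0,0)
cv2.imwrite("pics/crop0.png",np.hstack([a,b]))
C={n:read_camera(n) for n in ["scene","side"]}
for yaw in range(0,180,15):
    c,s=np.cos(np.radians(yaw)),np.sin(np.radians(yaw))
    out=[]
    for n,(x0,y0,w) in {"scene":(140,150,80),"side":(340,360,80)}.items():
        for k in (-1,1): out.append(((proj(C[n],[.471+k*.029*c,-.348+k*.029*s,.177])-[x0,y0])*5).round())
    print(yaw,*out)
for t in ["block","stub","ell"]:
  for n in C:
    for r in outline_of(n,t)[:3]: print(t,n,np.round(r["centre"],1),round(r["confidence"],2),at_z(C[n],r["centre"],.01)[:2].round(3),int(r["pixels"].sum()))
for p in [(274,266),(334,266),(278,275)]: print(at_z(C["scene"],p,0))
```

```text
0 [121.  38.] [104. 117.] [174. 205.] [326. 115.]
15 [107.  39.] [119. 116.] [190. 224.] [309.  97.]
30 [93. 43.] [133. 111.] [211. 238.] [289.  84.]
45 [80. 50.] [146. 105.] [235. 247.] [266.  76.]
60 [69. 58.] [157.  96.] [260. 250.] [242.  73.]
75 [62. 68.] [164.  86.] [285. 246.] [218.  76.]
90 [57. 78.] [168.  76.] [307. 237.] [197.  85.]
105 [57. 89.] [168.  65.] [325. 222.] [179.  99.]
120 [60. 98.] [165.  56.] [338. 203.] [166. 117.]
135 [ 67. 106.] [158.  48.] [344. 181.] [159. 138.]
150 [ 77. 113.] [148.  42.] [344. 158.] [157. 161.]
165 [ 90. 116.] [135.  39.] [338. 136.] [162. 184.]
block scene [167.6 173.6] 0.71 [ 0.34  -0.395] 451
block scene [273.2 238.4] 0.41 [ 0.593 -0.069] 125
block side [356.  294.5] 0.71 [ 0.599 -0.075] 159
stub scene [308.2 240.7] 0.6 [0.604 0.027] 103
stub scene [476.6 238.8] 0.47 [0.611 0.484] 760
stub side [330.8 260.4] 0.45 [0.602 0.032] 141
ell scene [328.8 239.1] 0.43 [0.6   0.083] 90
ell side [318.6 243. ] 0.64 [0.604 0.09 ] 157
[ 0.67682959 -0.06464614  0.        ]
[0.68138517 0.09424384 0.        ]
[ 0.70540942 -0.05324722  0.        ]
```

View pics/crop0.png

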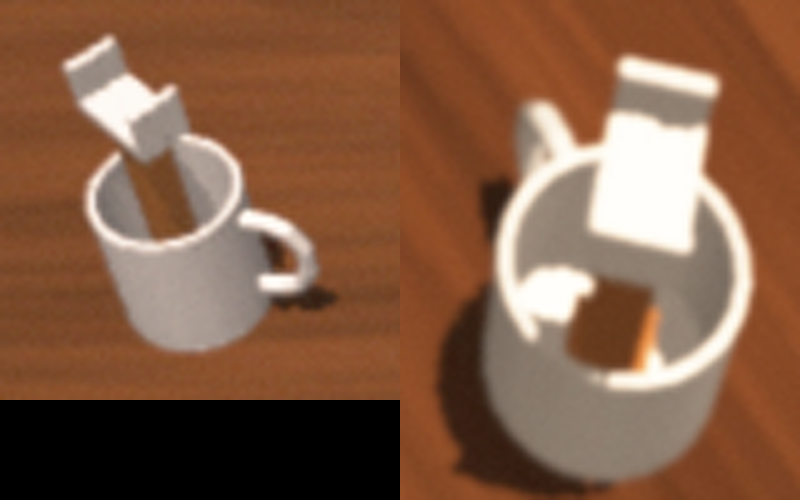

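carry_out(rows="30 -60 5 -8; 30 -60 5 -8", claw=85)

```text
t: 2.0
eef_pos: [0.2184, 0.5426, 0.2591]
tool_rot: [0.0, 0.26, 0.966, -0.0]
contact_force: [0.7, 0.6, 0.7]
gripper_width: 0.997
grasp_force: 0.0
```

carry_out(rows="28 -54 0 -2;28 -54 0 -2;28 -54 0 -2;28 -54 0 -2;28 -54 0 -2;28 -54 0 -2;28 -54 0 -2;28 -54 0 0;28 -54 0 0;28 -54 0 0")

```text
t: 3.25
eef_pos: [0.4988, 0.0021, 0.2598]
tool_rot: [0.0, 0.374, 0.928, 0.001]
contact_force: [0.6, 1.2, 0.1]
gripper_width: 0.995
grasp_force: 0.0
```

carry_out(rows="-5 -55 0 0;-5 -55 0 0;-5 -55 0 0;-5 -55 0 0;-5 -45 0 0;-5 -40 0 0;0 -30 0 0;0 0 0 0;0 0 0 0")

```text
t: 4.38
eef_pos: [0.4682, -0.3305, 0.2591]
tool_rot: [-0.0, 0.374, 0.928, 0.0]
contact_force: [0.6, 0.3, -0.5]
gripper_width: 0.996
grasp_force: 0.0
```

```bash
cat > look.py <<'E'
from h import *
import sys
np.set_printoptions(precision=4,suppress=True)
o=get_obs();print(o["t"],o["eef_pos"],o["tool_rot"],o["q"],o["contact_force"],o["gripper_width"])
tag=sys.argv[1]; C={}
for n in sys.argv[2].split(","): C[n]=read_camera(n); cv2.imwrite(f"pics/{n}{tag}.png",C[n]["img"])
for a in sys.argv[3:]:
    t,z=a.split(":"); P={}
    for n in C:
        r=place_of(n,t)
        if r: P[n]=r[0]["centre"]; print(t,n,np.round(P[n],1),round(r[0]["confidence"],2),at_z(C[n],P[n],float(z)))
    k=list(P)
    if len(k)>1: print("  tri",*tri(C[k[0]],P[k[0]],C[k[1]],P[k[1]]))
E
python3 look.py 1 wrist,scene,side pusher_head:.161 pusher:.005 mug:0
```

```text
4.375 [ 0.4682 -0.3305  0.2591] [-0.0002  0.3737  0.9276  0.0003] [-0.0476  0.3573  0.711   1.8296 -0.2665  1.0525  1.5708] [ 0.5861  0.3361 -0.4551] 0.9956100283519114
pusher_head wrist [308.2 264.5] 0.96 [ 0.4735 -0.3427  0.161 ]
pusher_head scene [165.1 170.3] 0.7 [ 0.4734 -0.3449  0.161 ]
pusher_head side [393. 396.] 0.76 [ 0.4767 -0.3506  0.161 ]
  tri [ 0.4736 -0.3438  0.161 ] 0.0020585587322165615
pusher wrist [311.1 217.2] 0.7 [ 0.4762 -0.347   0.005 ]
pusher scene [177.3 206.4] 0.88 [ 0.4662 -0.3495  0.005 ]
pusher side [382.7 430.3] 0.93 [ 0.4792 -0.3449  0.005 ]
  tri [ 0.4746 -0.3456  0.0149] 0.0008929429405108465
mug wrist [313.9 210.1] 0.87 [ 0.4732 -0.3397  0.    ]
mug scene [178.8 209. ] 0.93 [ 0.4719 -0.3455  0.    ]
mug side [378.8 430.4] 0.74 [ 0.4746 -0.3401 -0.    ]
  tri [ 0.4734 -0.3421  0.0018] 0.005402619741524599
```

View pics/wrist1.png

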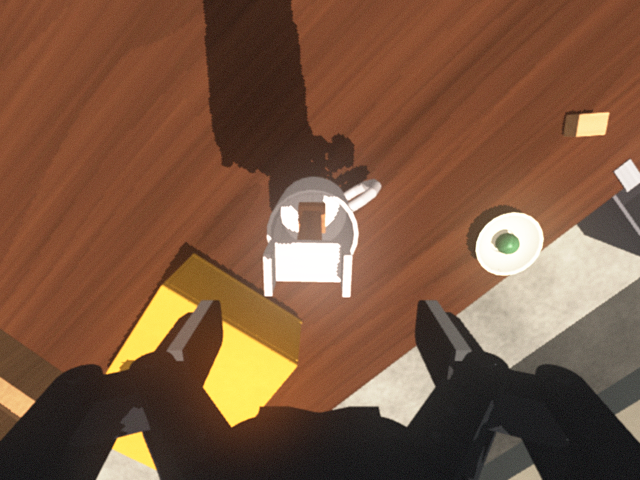

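Run:
```python
from h import *
c=read_camera("wrist")
for yaw in (30,40,45,50,60):
    u=np.array([np.cos(np.radians(yaw)),np.sin(np.radians(yaw)),0]); v=np.array([-u[1],u[0],0])
    p=np.array([.4736,-.3435,.177])
    print(yaw,*[proj(c,p+a*.029*u+b*.015*v).round() for a,b in((-1,-1),(-1,1),(1,1),(1,-1))])
```

```text
30 [260. 282.] [271. 242.] [356. 265.] [343. 304.]
40 [263. 290.] [265. 248.] [354. 257.] [348. 298.]
45 [265. 293.] [263. 252.] [353. 253.] [350. 295.]
50 [267. 297.] [262. 255.] [351. 250.] [352. 291.]
60 [272. 303.] [259. 263.] [346. 243.] [355. 284.]
```

carry_out(rows="5 -13 0 0;0 0 -30 0;0 0 -30 0;0 0 -20 0;0 0 -12 0;0 0 0 0")

```text
t: 5.78
eef_pos: [0.4728, -0.3446, 0.1667]
tool_rot: [-0.001, 0.374, 0.927, -0.0]
contact_force: [-0.3, 0.4, -0.5]
gripper_width: 0.997
grasp_force: 0.0
```

carry_out(rows="0 0 0 0;0 0 0 0;0 0 0 0;0 0 0 0;0 0 0 0;0 0 0 0;0 0 0 0", claw=50, force=30)

```text
t: 6.65
eef_pos: [0.4736, -0.345, 0.1684]
tool_rot: [0.001, 0.374, 0.927, -0.0]
contact_force: [-0.3, -0.1, 6.5]
gripper_width: 0.668
grasp_force: 32.9
```

carry_out(rows="0 0 10 0;0 0 20 0;0 0 30 0;0 0 30 0;0 0 30 0;0 0 0 0")

```text
t: 7.4
eef_pos: [0.4738, -0.3449, 0.2895]
tool_rot: [0.002, 0.374, 0.927, 0.0]
contact_force: [-0.6, 0.2, -2.0]
gripper_width: 0.671
grasp_force: 32.5
```

```bash
python3 look.py 2 scene,side,wrist pusher_head:.281 pusher:.125 mug:0
```

```text
7.4 [ 0.4738 -0.3449  0.2895] [0.002  0.3739 0.9275 0.0001] [-0.0384  0.3494  0.7275  1.7681 -0.2574  1.1172  1.5767] [-0.5933  0.201  -1.999 ] 0.671451141253729
pusher_head scene [155.7 134.9] 0.63 [ 0.4692 -0.339   0.281 ]
pusher_head side [400.9 356.4] 0.71 [ 0.4771 -0.3464  0.281 ]
pusher_head wrist [317.1 317.9] 0.92 [ 0.4735 -0.3423  0.281 ]
  tri [ 0.4743 -0.3424  0.2828] 0.010110998436737847
pusher scene [167.5 180.1] 0.91 [ 0.4749 -0.3471  0.125 ]
pusher side [387.8 402.5] 0.79 [ 0.4759 -0.344   0.125 ]
pusher wrist [316.4 225.3] 0.75 [ 0.4737 -0.3442  0.125 ]
  tri [ 0.4758 -0.3455  0.1267] 0.0022566218963872868
mug scene [176.3 210.9] 0.83 [ 0.4788 -0.3517  0.    ]
mug side [378.7 429. ] 0.58 [ 0.4759 -0.3379  0.    ]
mug wrist [318. 197.] 0.97 [ 0.4735 -0.3423  0.    ]
  tri [ 0.4779 -0.3449  0.0034] 0.013442891718704605
```

carry_out(rows="0 44 0 -9;0 44 0 -9;0 44 0 -9;0 44 0 -9;0 44 0 -9.5;0 0 -40 0;0 0 -40 0;0 0 -30 0;0 0 -8 0;0 0 0 0")

```text
t: 9.25
eef_pos: [0.4733, -0.125, 0.1697]
tool_rot: [0.0, 0.703, 0.711, -0.0]
contact_force: [-0.3, -0.2, -0.3]
gripper_width: 0.67
grasp_force: 33.0
```

carry_out(rows="0 0 -3 0;0 0 -3 0;0 0 -1 0;0 0 0 0", force=20)

```text
t: 9.75
eef_pos: [0.4737, -0.1249, 0.1634]
tool_rot: [0.0, 0.703, 0.711, 0.001]
contact_force: [-1.8, 0.0, 9.1]
gripper_width: 0.672
grasp_force: 34.2
```

carry_out(rows="14 0 0 0", force=20)

```text
t: 9.88
eef_pos: [0.4854, -0.1249, 0.1633]
tool_rot: [-0.002, 0.703, 0.711, -0.0]
contact_force: [-6.5, 1.6, 14.2]
gripper_width: 0.672
grasp_force: 36.5
```

I shifted that row along x instead of y. I'll undo it, then follow the arc along +y.

carry_out(rows="-14 0 2 0;0 0 0 0;0 14 -2 0;0 14 0 0;0 14 -2 0;0 14 -3 0", force=20)

```text
t: 10.62
eef_pos: [0.4732, -0.0678, 0.1581]
tool_rot: [-0.0, 0.703, 0.711, 0.0]
contact_force: [-3.2, -0.5, 11.6]
gripper_width: 0.672
grasp_force: 38.8
```

```bash
python3 look.py 3 scene,side pusher_head:.16 pusher:.0
```

```text
10.625 [ 0.4732 -0.0678  0.1581] [-0.0002  0.7029  0.7113  0.0004] [-0.612   0.3464  0.7596  2.1402 -0.342   0.7751  0.3781] [-3.1842 -0.517  11.55  ] 0.6715711863904358
pusher_head scene [272.6 168.3] 0.91 [ 0.4742 -0.0617  0.16  ]
pusher_head side [305.3 275.3] 0.61 [ 0.4766 -0.0746  0.16  ]
  tri [ 0.4758 -0.0665  0.1568] 0.01157082681762077
pusher scene [257.6 202.1] 0.76 [ 0.4528 -0.1195  0.    ]
pusher side [312.7 336.5] 0.65 [ 0.4702 -0.1117  0.    ]
  tri [ 0.4656 -0.1181  0.0142] 0.0017907115364520715
```

carry_out(rows="0 14 -4 0;0 13 -5.5 0;0 13 -6.5 0;0 12 -7.5 0;0 11 -8.5 0;0 11 -9.5 0")

```text
t: 11.68
eef_pos: [0.4728, 0.0077, 0.1159]
tool_rot: [-0.001, 0.703, 0.712, 0.001]
contact_force: [-2.5, 1.9, 7.3]
gripper_width: 0.67
grasp_force: 46.7
```

carry_out(rows="0 10 -10.5 0;0 9 -11.5 0;0 8 -12 0;0 6.5 -12.5 0")

```text
t: 12.18
eef_pos: [0.4732, 0.0406, 0.069]
tool_rot: [-0.0, 0.702, 0.712, 0.001]
contact_force: [-1.3, 1.9, 3.7]
gripper_width: 0.673
grasp_force: 49.2
```

```bash
python3 look.py 4 scene,side pusher_head:.07 pusher:.01
```

```text
12.175 [0.4732 0.0406 0.069 ] [-0.0002  0.7024  0.7118  0.0005] [-0.6986  0.4989  0.6019  2.1965 -0.5152  0.5845  0.2984] [-1.3122  1.9047  3.7022] 0.6734416180626577
pusher_head scene [311.8 191.2] 0.96 [0.4778 0.0394 0.07  ]
pusher_head side [280.7 263.7] 0.69 [0.4801 0.0375 0.07  ]
  tri [0.4795 0.0384 0.0706] 0.002573536518978227
pusher scene [259.9 202.2] 0.91 [ 0.4619 -0.1114  0.01  ]
pusher side [311.7 330.6] 0.87 [ 0.4724 -0.104   0.01  ]
  tri [ 0.4697 -0.1095  0.0196] 0.0011449366685752321
```

carry_out(rows="0 5.5 -13 0;0 4 -13 0;0 2.5 -11 0;0 1 -7 0;0 0 0 0")

```text
t: 13.1
eef_pos: [0.4729, 0.0517, 0.0248]
tool_rot: [-0.0, 0.703, 0.711, -0.0]
contact_force: [0.6, 0.6, 0.0]
gripper_width: 0.671
grasp_force: 51.8
```

carry_out(rows="0 0 -2 0;0 0 0 0;0 0 0 0;0 0 0 0;0 0 0 0", claw=85)

```text
t: 13.72
eef_pos: [0.4731, 0.0518, 0.0234]
tool_rot: [0.0, 0.703, 0.711, 0.0]
contact_force: [0.3, -0.2, -0.4]
gripper_width: 0.995
grasp_force: 0.0
```

carry_out(rows="0 0 40 0;0 0 60 0;0 -30 60 0;0 -50 0 0;0 0 0 0")

```text
t: 14.35
eef_pos: [0.4729, -0.0294, 0.1802]
tool_rot: [0.001, 0.705, 0.709, 0.001]
contact_force: [-0.1, 0.8, 0.4]
gripper_width: 0.996
grasp_force: 0.0
```

```bash
python3 look.py 5 wrist,scene,side pusher_head:.015 pusher:.015 pusher_grip:.015 block:0 stub:0 ell:0 bin:-.15
```

```text
14.35 [ 0.4729 -0.0294  0.1802] [0.0006 0.705  0.7092 0.0008] [-0.7563  0.3058  0.8253  2.1341 -0.3082  0.8186  0.265 ] [-0.0832  0.7752  0.3724] 0.9963547067852533
pusher_head wrist [318.2 135.9] 0.59 [0.474 0.046 0.015]
pusher_head scene [318.8 200.7] 0.92 [0.4658 0.0582 0.015 ]
pusher_head side [277.6 281.3] 0.61 [0.4696 0.0377 0.015 ]
  tri [0.4741 0.0521 0.0249] 0.012059799680573939
pusher scene [260.1 203.8] 0.73 [ 0.4723 -0.1098  0.015 ]
pusher side [315.  330.3] 0.62 [ 0.477  -0.1094  0.015 ]
  tri [ 0.4756 -0.1101  0.0181] 0.0019124669171902745
pusher_grip wrist [318.6 221.2] 0.58 [ 0.4749 -0.0263  0.015 ]
pusher_grip scene [286.8 203.6] 0.81 [ 0.4739 -0.0334  0.015 ]
  tri [ 0.4742 -0.0302  0.0136] 0.00695589255831737
block wrist [447.7 255.5] 0.79 [ 0.5996 -0.0636  0.    ]
block scene [272.5 240.3] 0.67 [ 0.592  -0.0715  0.    ]
block side [352.1 296.2] 0.56 [ 0.5937 -0.0693  0.    ]
  tri [ 0.5972 -0.0666  0.0045] 0.009082231091136013
stub wrist [475.9 158.8] 0.65 [0.6131 0.0275 0.    ]
stub scene [331.6 242.8] 0.48 [0.6053 0.0904 0.    ]
stub side [332.3 264.9] 0.58 [0.602  0.0255 0.    ]
  tri [0.6101 0.0592 0.0113] 0.061982372568478
ell wrist [485.5  70.3] 0.9 [0.6104 0.098  0.    ]
ell scene [332.  243.7] 0.58 [0.6083 0.0914 0.    ]
ell side [247.5 153.2] 0.6 [0.6065 0.4715 0.    ]
  tri [0.6095 0.0945 0.0024] 0.0063425772672725
bin wrist [472.8 157.9] 0.33 [ 0.6778  0.0174 -0.15  ]
bin scene [306.1 323.1] 0.76 [ 0.7692  0.0149 -0.15  ]
bin side [382.7 276.6] 0.89 [ 0.7587  0.0252 -0.15  ]
  tri [ 0.7201  0.0112 -0.2439] 0.0013074187071157276
```

View pics/wrist5.png

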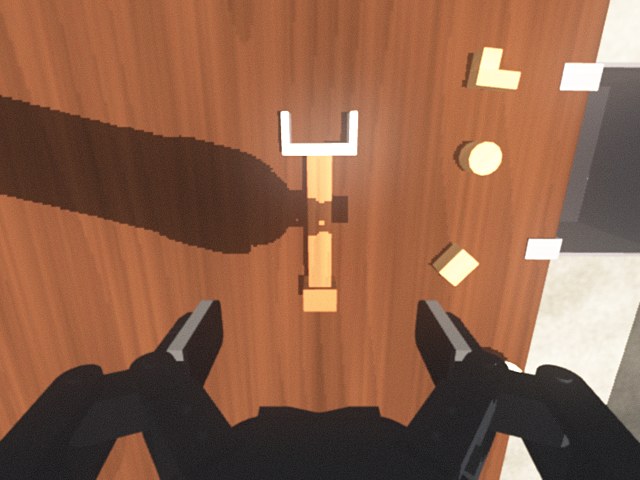

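Run:
```python
from h import *
np.set_printoptions(precision=3,suppress=True)
c=read_camera("wrist")
for l,p,z in [("head l",(282,113),.03),("head r",(357,113),.03),("butt l",(304,311),.03),("butt r",(337,311),.03),("tab1",(562,90),0),("tab1b",(562,64),0),("tab2",(526,238),0),("tab2b",(526,258),0),("tab1r",(600,90),0),("tab1rt",(602,64),0),("tab2rt",(561,239),0),("tab2r",(558,258),0),
 ("edge",(605,20),0),("edge",(572,150),0),("edge",(520,330),0),("binwall",(640,252),-.02),("binwall_i",(640,246),-.02),("binwall2",(640,66),-.02),
 ("ell",(480,48),.018),("ell",(502,48),.018),("ell",(521,74),.018),("ell",(518,89),.018),("ell",(476,87),.018),
 ("stubtop",(486,158),.022),("blk",(458,246),.02),("blk",(478,264),.02),("blk",(457,286),.02),("blk",(438,267),.02)]:
  print(l,at_z(c,p,z)[:2])
```

```text
head l [0.446 0.066]
head r [0.503 0.067]
butt l [ 0.462 -0.104]
butt r [ 0.493 -0.103]
tab1 [0.675 0.088]
tab1b [0.67  0.107]
tab2 [ 0.671 -0.041]
tab2b [ 0.675 -0.061]
tab1r [0.706 0.088]
tab1rt [0.702 0.108]
tab2rt [ 0.704 -0.041]
tab2r [ 0.706 -0.06 ]
edge [0.696 0.139]
edge [0.695 0.04 ]
edge [ 0.685 -0.14 ]
binwall [ 0.803 -0.06 ]
binwall_i [ 0.801 -0.054]
binwall2 [0.751 0.11 ]
ell [0.594 0.114]
ell [0.611 0.114]
ell [0.629 0.097]
ell [0.628 0.086]
ell [0.595 0.087]
stubtop [0.61  0.034]
blk [ 0.599 -0.043]
blk [ 0.619 -0.06 ]
blk [ 0.603 -0.082]
blk [ 0.583 -0.063]
```

carry_out(rows="0 -2 -50 0;0 0 -50 0;0 0 -35 0;0 0 -20 0;0 0 -2.5 0;0 0 0 0")

```text
t: 16.35
eef_pos: [0.4734, -0.0283, 0.0222]
tool_rot: [0.0, 0.703, 0.711, 0.0]
contact_force: [0.4, -0.3, 0.2]
gripper_width: 0.997
grasp_force: 0.0
```

carry_out(rows="0 0 0 0;0 0 0 0;0 0 0 0;0 0 0 0;0 0 0 0;0 0 0 0;0 0 0 0;0 0 0 0", claw=10, force=70)

```text
t: 17.35
eef_pos: [0.4733, -0.028, 0.0222]
tool_rot: [-0.0, 0.703, 0.711, 0.0]
contact_force: [-2.6, 1.2, 8.0]
gripper_width: 0.215
grasp_force: 68.8
```

carry_out(rows="0 0 20 0;0 0 20 0;0 6 0 -10;0 6 0 -10;0 6 0 -10;0 6 0 -10;0 6 0 -10;0 6 0 -10;0 6 0 -10;0 6 0 -10")

```text
t: 18.6
eef_pos: [0.4728, 0.0203, 0.0616]
tool_rot: [-0.0, 0.996, 0.09, -0.0]
contact_force: [-0.3, -0.8, -2.1]
gripper_width: 0.215
grasp_force: 68.7
```

carry_out(rows="-5 5 0 -10;0 0 0 0;0 0 0 0")

```text
t: 18.98
eef_pos: [0.4681, 0.0247, 0.0617]
tool_rot: [0.0, 1.0, 0.008, 0.0]
contact_force: [0.1, -0.6, -0.9]
gripper_width: 0.215
grasp_force: 68.7
```

```bash
python3 look.py 6 wrist,scene,side pusher_head:.055 pusher:.055 block:0 stub:0 ell:0
```

```text
18.975 [0.4681 0.0247 0.0617] [0.0001 1.     0.0076 0.    ] [-0.9536  0.7133  1.029   2.2271 -0.959   0.7541 -0.8062] [ 0.0741 -0.5778 -0.8964] 0.2152094461173259
pusher_head scene [306.  214.6] 0.71 [0.5487 0.0225 0.055 ]
pusher_head side [311.8 257.1] 0.9 [0.5513 0.0302 0.055 ]
  tri [0.5504 0.0246 0.0594] 0.004821903499429375
pusher scene [307.8 169.5] 0.67 [0.38   0.0284 0.055 ]
pusher side [244.1 292.2] 0.64 [0.3859 0.021  0.055 ]
  tri [0.3842 0.0252 0.0555] 0.008464569226506171
block wrist [520.6  13.2] 0.86 [ 0.6026 -0.0678  0.    ]
block scene [271.2 238.2] 0.48 [ 0.5847 -0.0754  0.    ]
block side [332.2 262. ] 0.6 [0.6062 0.0327 0.    ]
  tri [ 0.5975 -0.0682  0.0121] 0.012636671154166194
stub scene [308.1 243.2] 0.66 [0.6047 0.0262 0.    ]
stub side [332.5 263.4] 0.48 [0.6047 0.029  0.    ]
  tri [0.6046 0.0271 0.001 ] 0.0022832884951443618
ell scene [328.8 241.6] 0.4 [0.601  0.0829 0.    ]
ell side [326.  243.8] 0.48 [0.6223 0.0863 0.    ]
  tri [0.6145 0.0796 0.0148] 0.007308931966497499
```

View pics/wrist6.png

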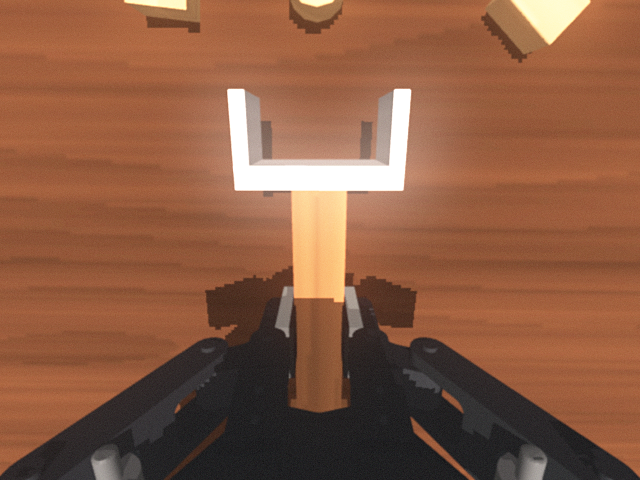

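carry_out(rows="0 0 -15 0;0 0 -15 0;0 0 -8 0;0 0 0 0;8 0 0 0;10 0 0 0;12 0 0 0;14 0 0 0")

```text
t: 20.88
eef_pos: [0.5132, 0.0249, 0.0238]
tool_rot: [0.0, 1.0, 0.006, 0.0]
contact_force: [0.5, 0.3, -0.8]
gripper_width: 0.22
grasp_force: 68.7
```

carry_out(rows="15 0 0 0;15 0 0 0;15 0 0 0;15 0 0 0;15 0 0 0;15 0 0 0;15 0 0 0;15 0 0 0;12 0 0 0;0 0 0 0")

```text
t: 22.12
eef_pos: [0.6449, 0.0247, 0.0237]
tool_rot: [0.0, 1.0, 0.006, 0.0]
contact_force: [0.6, -0.8, -1.7]
gripper_width: 0.218
grasp_force: 68.7
```

```bash
python3 look.py 7 wrist,scene,side pusher_head:.015 block:0 stub:0 ell:0
```

```text
22.125 [0.6449 0.0247 0.0237] [0.0002 1.     0.0061 0.0003] [-0.7427  0.9548  0.9332  1.8148 -0.9765  0.9127 -0.9037] [ 0.5751 -0.7977 -1.729 ] 0.21823352089893708
pusher_head scene [308.5 275.4] 0.88 [0.7185 0.027  0.015 ]
pusher_head side [375.4 239.4] 0.73 [0.7212 0.0287 0.015 ]
  tri [0.7199 0.0271 0.0172] 0.0001452973953315336
block wrist [495.5 371.5] 0.83 [ 0.6056 -0.0673  0.    ]
block scene [274.1 237.2] 0.68 [ 0.5815 -0.0675  0.    ]
block side [353.  294.3] 0.46 [ 0.5981 -0.0661  0.    ]
  tri [ 0.5968 -0.0673  0.0044] 0.019295112237602934
stub wrist [314.8  53.2] 0.95 [0.7534 0.029  0.    ]
stub scene [312.7 321.3] 0.47 [0.843 0.036 0.   ]
stub side [386.8 264.5] 0.38 [ 0.709  -0.0364  0.    ]
  tri [ 0.7777  0.0321 -0.1243] 0.0032127573679568535
ell wrist [182.9 354.3] 0.67 [0.6141 0.0955 0.    ]
ell scene [307.7 275.5] 0.61 [0.7092 0.0245 0.    ]
ell side [322.5 243.9] 0.45 [0.6151 0.0902 0.    ]
  tri [0.7693 0.0222 0.1531] 0.0650816434332911
```

View pics/wrist7.png

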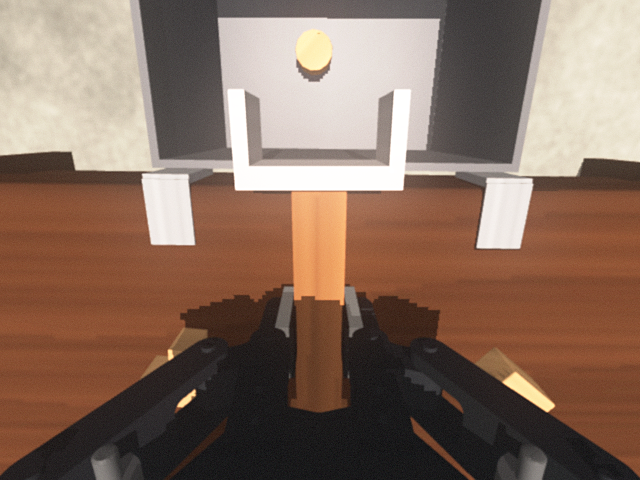

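carry_out(rows="0 0 25 0;0 0 20 0;-44 -20 0 0;-44 -24 0 0;-44 -24 0 0;-44 -23 0 0;0 0 -15 0;0 0 -15 0;0 0 -15 0;0 0 0 0")

```text
t: 24.12
eef_pos: [0.4684, -0.0663, 0.0244]
tool_rot: [-0.0, 1.0, 0.006, 0.0]
contact_force: [0.4, 0.1, -1.6]
gripper_width: 0.217
grasp_force: 68.8
```

```bash
python3 look.py 8 wrist,scene pusher_head:.015 block:0 ell:0
```

```text
24.125 [ 0.4684 -0.0663  0.0244] [-0.0003  1.      0.0057  0.0004] [-0.6811  0.7538  0.9144  2.2262 -1.0344  0.6834 -0.5663] [ 0.4045  0.1037 -1.5921] 0.21747164443773576
pusher_head scene [277.3 221.9] 0.88 [ 0.5398 -0.0587  0.015 ]
block scene [272.5 239.9] 0.7 [ 0.5906 -0.0716  0.    ]
ell scene [327.4 246.2] 0.44 [0.6164 0.0786 0.    ]
```

View pics/wrist8.png

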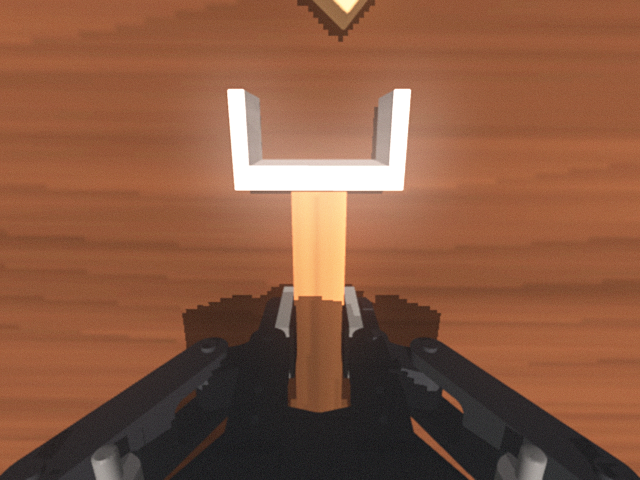

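carry_out(rows="10 -2 0 0;12 -2 0 0;12 0 0 0;10 0 0 0;8 0 0 0;6 0 0 0;4 6 0 0;4 7 0 0;4 8 0 0;4 8 0 0")

```text
t: 25.78
eef_pos: [0.5422, -0.0403, 0.0237]
tool_rot: [-0.0, 1.0, 0.006, -0.0]
contact_force: [0.0, -1.0, -1.5]
gripper_width: 0.22
grasp_force: 68.8
```

carry_out(rows="4 8 0 0;4 8 0 0;4 8 0 0;4 8 0 0;5 8 0 0;5 8 0 0;5 6 0 0;0 0 0 0")

```text
t: 26.78
eef_pos: [0.5736, 0.0135, 0.0236]
tool_rot: [0.0, 1.0, 0.007, 0.0]
contact_force: [0.6, -1.1, -2.0]
gripper_width: 0.22
grasp_force: 68.8
```

```bash
python3 look.py 9 wrist,scene,side block:0 pusher_head:.015 ell:0
```

```text
26.775 [0.5736 0.0135 0.0236] [0.     1.     0.0065 0.0002] [-0.7823  0.8741  0.929   1.9925 -0.9968  0.8206 -0.8189] [ 0.5919 -1.1378 -2.04  ] 0.21983004658668887
block wrist [329.5 111.5] 0.6 [0.6608 0.0116 0.    ]
block scene [302.5 254.9] 0.58 [0.6432 0.0109 0.    ]
block side [358.  256.3] 0.52 [0.666  0.0168 0.    ]
  tri [0.6596 0.0121 0.0235] 0.0004608492882875556
pusher_head scene [302.4 252. ] 0.71 [0.6442 0.0112 0.015 ]
pusher_head side [355.6 255.6] 0.8 [0.6549 0.0116 0.015 ]
  tri [0.6507 0.0095 0.0219] 0.0047703081552207365
ell wrist [138.8 218.9] 0.83 [0.6144 0.0963 0.    ]
ell scene [331.  243.2] 0.64 [0.6066 0.0887 0.    ]
  tri [0.6182 0.0881 0.0155] 0.0007067258830596116
```

View pics/wrist9.png

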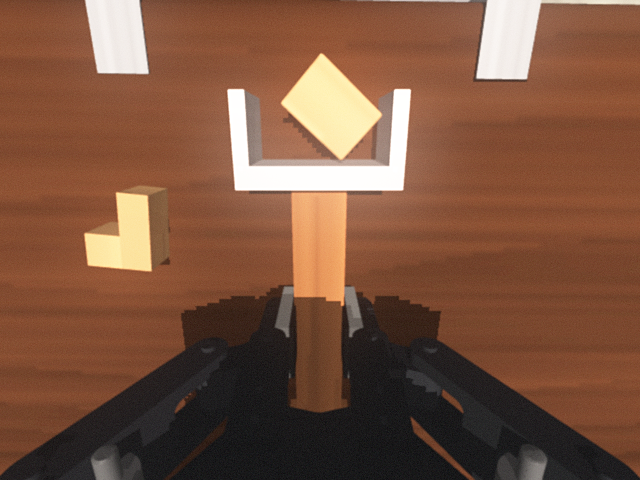

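carry_out(rows="10 0 0 0;14 0 0 0;15 0 0 0;15 0 0 0;14 0 0 0;10 0 0 0;0 0 0 0;0 0 0 0")

```text
t: 28.38
eef_pos: [0.6505, 0.0127, 0.0236]
tool_rot: [-0.0, 1.0, 0.006, -0.0]
contact_force: [-0.5, -0.5, -2.3]
gripper_width: 0.221
grasp_force: 68.7
```

```bash
python3 look.py 10 wrist,scene,side block:-.14 ell:0
```

```text
28.375 [0.6505 0.0127 0.0236] [-0.      1.      0.0058 -0.0004] [-0.7167  0.9584  0.9287  1.8001 -0.9702  0.9179 -0.8946] [-0.4839 -0.514  -2.3037] 0.220752147879427
block wrist [301.   76.9] 0.61 [ 0.7697  0.0292 -0.14  ]
block scene [419.4 208.9] 0.64 [ 0.3771  0.3798 -0.14  ]
  tri [0.7349 0.1362 0.3154] 0.26425322588028716
ell wrist [162.3 361.6] 0.63 [0.6151 0.0946 0.    ]
ell scene [331.5 244.5] 0.64 [0.611  0.0899 0.    ]
ell side [321.7 244.1] 0.57 [ 0.6132  0.0906 -0.    ]
  tri [0.6203 0.0898 0.0097] 0.0038179544280357632
```

carry_out(rows="0 0 25 0;0 0 25 0;-46 20 0 0;-46 20 0 0;-46 20 0 0;-46 19 0 0;0 0 -15 0;0 0 -20 0;0 0 -15 0;0 0 0 0")

```text
t: 30.08
eef_pos: [0.4675, 0.0919, 0.0246]
tool_rot: [-0.0, 1.0, 0.006, 0.0]
contact_force: [0.4, 0.3, -0.4]
gripper_width: 0.219
grasp_force: 68.8
```

```bash
python3 look.py 11 wrist,scene pusher_head:.015 ell:0
python3 - <<'E'
import cv2,numpy as np
cv2.imwrite("pics/m11.png",np.hstack([cv2.resize(cv2.imread(f"pics/wrist{i}.png"),(400,300)) for i in (10,11)]))
E
```

```text
30.075 [0.4675 0.0919 0.0246] [-0.0005  1.      0.0057  0.0004] [-1.0284  0.7735  0.9393  2.2193 -1.0551  0.7062 -0.8836] [ 0.3939  0.313  -0.4149] 0.2191582822464807
pusher_head scene [331.8 220.6] 0.56 [0.5398 0.093  0.015 ]
ell scene [329.6 244.1] 0.49 [0.6095 0.0848 0.    ]
```

View pics/m11.png

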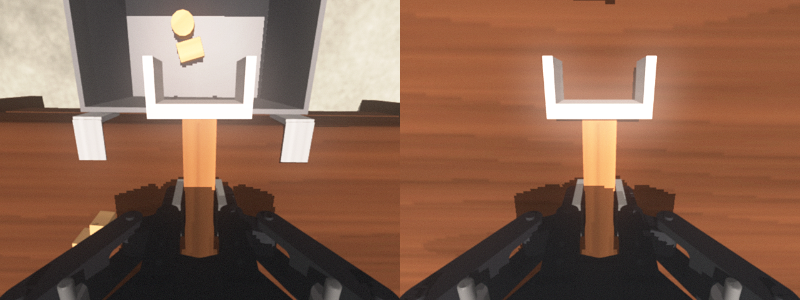

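carry_out(rows="14 0 0 0;14 0 0 0;12 0 0 0;10 0 0 0;8 0 0 0;7 0 0 0;6 0 0 0;4 -6 0 0;4 -7 0 0;4 -8 0 0")

```text
t: 31.62
eef_pos: [0.5501, 0.0701, 0.0237]
tool_rot: [0.0, 1.0, 0.006, -0.0]
contact_force: [-0.3, -0.3, -1.4]
gripper_width: 0.217
grasp_force: 68.8
```

carry_out(rows="4 -8 0 0;4 -8 0 0;4 -8 0 0;4 -8 0 0;4 -8 0 0;4 -8 0 0;2 -4 0 0;0 0 0 0")

```text
t: 32.62
eef_pos: [0.5761, 0.0185, 0.0237]
tool_rot: [0.0, 1.0, 0.006, 0.0]
contact_force: [-0.2, 0.2, -0.8]
gripper_width: 0.218
grasp_force: 68.8
```

```bash
python3 look.py 12 wrist,scene ell:0 pusher_head:.015
```

```text
32.625 [0.5761 0.0185 0.0237] [0.0001 1.     0.0056 0.    ] [-0.7903  0.8789  0.9319  1.9859 -0.998   0.8263 -0.8302] [-0.2375  0.2395 -0.8192] 0.21756248072740317
ell wrist [297.2 116.2] 0.98 [0.6614 0.0296 0.    ]
ell scene [306.3 257.4] 0.57 [0.6517 0.0211 0.    ]
  tri [0.6613 0.0251 0.0149] 0.007264013947621236
pusher_head scene [304.2 253.1] 0.71 [0.648 0.016 0.015]
```

View pics/wrist12.png

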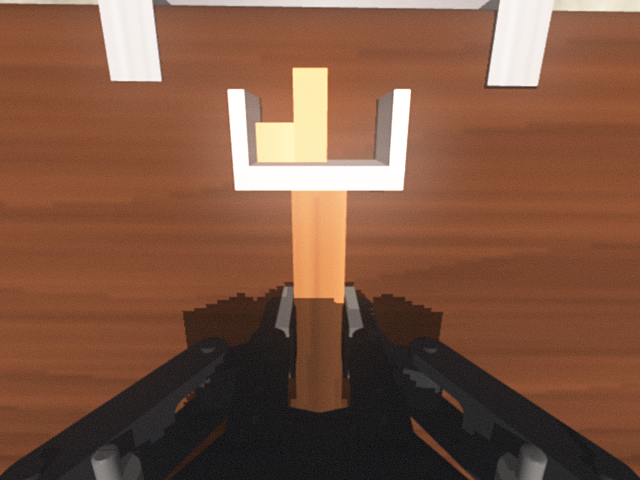

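The ell sits in the scoop between the hooks. That was my 11th picture, one over the limit of 10, so from here I'll check by numbers only.

carry_out(rows="10 0 0 0;14 0 0 0;15 0 0 0;15 0 0 0;15 0 0 0;11 0 0 0;0 0 0 0;0 0 0 0")

```text
t: 33.92
eef_pos: [0.6556, 0.0187, 0.0235]
tool_rot: [0.0, 1.0, 0.006, -0.0]
contact_force: [0.5, -0.0, -1.5]
gripper_width: 0.216
grasp_force: 68.8
```

```bash
python3 look.py 13 wrist,scene,side ell:-.14 block:-.14 stub:-.14
```

```text
33.925 [0.6556 0.0187 0.0235] [ 0.0001  1.      0.0058 -0.0003] [-0.7224  0.9655  0.9309  1.7868 -0.971   0.9258 -0.9073] [ 0.5422 -0.0044 -1.5012] 0.21564776239393002
ell wrist [262.9 124.2] 0.73 [ 0.7396  0.066  -0.14  ]
ell scene [318.7 308.5] 0.45 [ 0.7299  0.0507 -0.14  ]
  tri [ 0.7409  0.0565 -0.1164] 0.011893400151251973
block wrist [310.3  90.1] 0.84 [ 0.7654  0.0279 -0.14  ]
block scene [309.8 314.9] 0.55 [ 0.7493  0.0256 -0.14  ]
block side [321.3 267.5] 0.64 [ 0.6338  0.1244 -0.14  ]
  tri [ 0.7628  0.0268 -0.115 ] 0.001048456457873959
stub wrist [297.6  46.3] 0.63 [ 0.7958  0.0376 -0.14  ]
stub scene [221.4 256.6] 0.69 [ 0.5448 -0.2388 -0.14  ]
stub side [391.2 263. ] 0.54 [ 0.7982  0.0444 -0.14  ]
  tri [ 0.7529 -0.0721  0.1981] 0.18881505198561566
```

carry_out(rows="0 0 10 0;-40 0 5 0;-50 0 0 0;-50 0 0 0;-40 0 0 0;0 0 -8 0;0 0 -6 0;0 0 -2 0;0 0 0 0")

```text
t: 35.65
eef_pos: [0.4769, 0.0186, 0.0226]
tool_rot: [0.0, 1.0, 0.006, 0.0]
contact_force: [-0.0, 0.6, -1.6]
gripper_width: 0.217
grasp_force: 68.8
```

carry_out(rows="0 0 0 0;0 0 0 0;0 0 0 0;0 0 0 0;0 0 0 0;0 0 0 0;0 0 0 0", claw=85)

```text
t: 36.52
eef_pos: [0.476, 0.0189, 0.0227]
tool_rot: [-0.0, 1.0, 0.006, 0.0]
contact_force: [0.3, 0.1, -1.3]
gripper_width: 0.99
grasp_force: 0.0
```

carry_out(rows="0 0 30 0;0 0 50 0;0 0 60 0;0 0 60 0;0 0 0 0;0 0 0 0")

```text
t: 37.28
eef_pos: [0.4756, 0.0193, 0.2223]
tool_rot: [-0.0, 1.0, 0.006, -0.0]
contact_force: [-0.7, 0.3, -1.3]
gripper_width: 0.994
grasp_force: 0.0
```

```bash
python3 look.py 14 wrist,scene,side pusher_head:.015 pusher:.015 mug:0 top:0 dish:0 can:0 cards:0 ell:-.14 block:-.14 stub:-.14
python3 - <<'E'
import cv2,numpy as np
a=cv2.imread("pics/scene0.png").astype(int);b=cv2.imread("pics/scene14.png").astype(int)
d=(abs(a-b).max(2)>60).astype("uint8");n,_,s,_=cv2.connectedComponentsWithStats(d)
print([list(x) for x in s[1:] if x[4]>15])
E
```

```text
37.275 [0.4756 0.0193 0.2223] [-0.0004  1.      0.0062 -0.0002] [-1.2113  0.5382  1.4096  2.0976 -0.6257  1.0447 -1.0376] [-0.6543  0.3155 -1.3342] 0.9943906189467029
pusher_head wrist [318.5 132.5] 0.65 [0.5536 0.0219 0.015 ]
pusher_head scene [309.2 222.3] 0.86 [0.5439 0.0301 0.015 ]
pusher_head side [316.8 273.2] 0.9 [0.554  0.0133 0.015 ]
  tri [0.5535 0.0261 0.027 ] 0.00844208225263755
pusher wrist [322.2 283.6] 0.69 [0.3983 0.0158 0.015 ]
pusher scene [305.2 180.7] 0.88 [0.3868 0.0194 0.015 ]
pusher side [249.6 302.1] 0.57 [0.3936 0.0197 0.015 ]
  tri [0.4102 0.0183 0.0402] 0.003956306390674106
mug scene [178.2 208.5] 0.82 [ 0.47   -0.3475  0.    ]
mug side [377.4 429.4] 0.8 [ 0.4734 -0.3373  0.    ]
  tri [ 0.4732 -0.3423  0.0062] 0.007262463064895105
top wrist [100.5  41. ] 0.89 [0.63   0.2209 0.    ]
top scene [378.3 246.9] 0.61 [0.6227 0.2166 0.    ]
top side [303.2 208. ] 0.56 [0.6342 0.2144 0.    ]
  tri [0.6284 0.2158 0.0082] 0.0007267913323091295
dish wrist [569.4  24.1] 0.95 [ 0.6491 -0.2013  0.    ]
dish side [411.2 331.1] 0.93 [ 0.6508 -0.2043  0.    ]
  tri [ 0.6508
[... 1608 characters left out ...]
t32(9), np.int32(5), np.int32(19)], [np.int32(153), np.int32(157), np.int32(25), np.int32(22), np.int32(298)], [np.int32(164), np.int32(180), np.int32(16), np.int32(18), np.int32(163)], [np.int32(285), np.int32(189), np.int32(9), np.int32(6), np.int32(33)], [np.int32(295), np.int32(193), np.int32(22), np.int32(40), np.int32(392)], [np.int32(266), np.int32(234), np.int32(14), np.int32(11), np.int32(91)], [np.int32(304), np.int32(236), np.int32(10), np.int32(9), np.int32(70)], [np.int32(329), np.int32(236), np.int32(11), np.int32(10), np.int32(76)], [np.int32(316), np.int32(306), np.int32(10), np.int32(12), np.int32(70)], [np.int32(304), np.int32(313), np.int32(12), np.int32(8), np.int32(74)]]
```

All three offcuts are in the bin, nothing else has moved, and the pusher lies flat and released.

```bash
python3 -c "
from station import *
print(hand_in())"
```

```text
the job is handed in; nothing more can be done
None
```

I've handed in the job at about 37 s: all three offcuts were swept into the bin, the pusher lies flat and released, and camera checks showed the mug, top, dish, can and cards still in place; I viewed 11 pictures, one over the limit of 10.

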